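# Turn the empty stack-nest tote and nest it home in the docked tote

## Task

Put the loose blue tote away inside the blue tote in the grey dock: lift it by its upright black handle, turn it half round so that both white labels are at the same end (else it only stacks on the yellow ribs), feel for where it slips past the ribs, and lower it and press it down level until fully home, then let go. Gently: never drop it in or push on it with more than 25 N (2.5 kg), and leave everything else on the bench where it is.

Things in the scene. Friction and masses are not known exactly. Their poses are not given: they have to be found in the camera images.
- tote_center (a point): Centre of the loose blue tote, half-way up (42 mm above its underside). Tote 0.3 to 0.44 kg, walls 84 mm high (114 with the handle), base 160 x 104 mm, walls sloping out to a 210 x 138 mm rim, floor 4 mm. z up, x along its length to the white-label end, y across. It starts on the bench with its label end roughly towards the robot.
- tote_handle (a point): Grip point on the loose tote's rigid black handle, 98 mm above the tote's underside, midway along and across it. The handle is an upright block 24 x 24 mm, 38 mm high (from 76 to 114 mm above the underside), standing on a bridge bar across the tote. It can be gripped from above along x or y, 19 mm of finger fits below this point. Axes as the tote's.
- tote: The loose blue tote; origin at the centre of its underside, axes as above. Each long side has two upright grooves, open at the bottom, 18 mm wide in x, 16 mm deep in y, 48 mm high, centred at x = +45 mm and x = -20 mm.
- dock: Grey steel dock fixed on the bench, 214 x 124 mm; origin at the centre of its underside, z up, x along. In it stands the base tote: blue, same outer size, no handle, underside 8 mm up, label end to +x, centred in y. Along the dock's x it stands -13 to +13 mm off the origin, different every time, not measured: find it by feel or sight. It is held fast there (60 N to shift it).
- dock_ribs (a point): Point on the dock's axis at rib-top height, 72 mm above the bench. The base tote has 4 yellow ribs, 2 on each long wall, 14 mm wide in x, at x = +45 and -20 mm from the base tote's own centre, inner faces at y = +-40 mm. Labels opposed, or grooves over 2 mm (x) off the ribs, the loose tote's underside rests here. Room to each end wall here: 15 mm.
- dock_home (a point): On the dock's axis: where the loose tote's underside sits when fully home, 42 mm above the bench, on four rigid posts. Over the last 10 mm two sprung rubber side grips wedge on its long sides: its weight does not suffice, a further push of about 5 to 15 N is needed more, then it stays. Push no harder than 25 N (over 45 N summed over all its contacts with the docked tote is a fault).
- screwdriver: red-handled screwdriver, 190 mm long, lying between the dock and the tote; origin at its underside. Bystander.
- module: small brown boxed part, 50 x 40 x 30 mm, lying between the dock and the tote; origin at the centre of its underside. Bystander.
- bin_grey: small blue picking bin, 100 x 100 x 50 mm, with grey connectors, at the far side; origin at the centre of its underside. Bystander.
- bin_black: small blue picking bin, 100 x 100 x 50 mm, with black connectors, at the far side; origin at the centre of its underside. Bystander.
- tape: cardboard ring, 90 mm across, 25 mm high, at the far side; origin at the centre of its underside. Bystander.

How it is judged:
By the outcome, as a careful person would: the job done as asked, in the order asked, and still so for the second after the job is handed in, with the robot touching nothing.
It also fails if it takes over 72 s, if anything falls off the work surface, if the arm or the gripper's body presses on something with over 40 N, if the wrist force passes 120 N, or if a joint passes its speed limit or range.

## Robot

A 6-joint arm with a two-finger parallel gripper is mounted at the origin on the work surface. World frame = base frame: x ahead of the robot, y to its left, z up, the work surface at z = 0. Lengths are in m, angles in rad, forces in N, time in s.
With the tool pointing down it reaches from about 0.325 to 0.875 m from the base axis. Payload 4.4 kg.
Tool frame: the origin (TCP) lies at the very end of the fingers, on their centre line; the grasp point (between the pads) lies 19 mm behind it; z points along the fingers, x is the direction in which the jaws open and shut, and the axes are right-handed (so a half turn about z gives the same grasp; the last joint's range is limited). The gripper opens to 85 mm and grips with 20 to 120 N. Pads are 22 mm wide; open, the fingers measure 114 mm over their backs; the gripper's body (76 mm by 85 mm) begins 54 mm behind the grasp point. The pads swing forward as they close: fully open they stand 13 mm farther back than shut.
Start: joints at [1, 0.207, 1.542, -0, 1.393, -0.15], TCP at [0.235, 0.525, 0.231] pointing down, gripper open.
Joint ranges: [-2.73, 2.73], [-0.86, 2.22], [0.23, 2.46], [-1.11, 4.25], [0.08, 2.63], [-2.82, 2.82]. Speed limits (rad/s): [2.79, 2.79, 3.14, 3.14, 3.14, 3.14].

## Interface

Orientations are given as [roll, pitch, yaw] about the fixed x, y, z axes, in that order (R = Rz(yaw) Ry(pitch) Rx(roll)).
In Python, from cell import robot gives the robot as it stands.
- The arm moves only by the tool drive_tool, never from a script. Its argument "increments" is a list that holds one entry, the list of rows, each a list of 5 numbers: the shift along the tool's x, y, z in m, then the turn about the tool's z in degrees, then the opening, from 0 (shut) to 1 (fully open). In form: [[[tx, ty, tz, turn, grip], ...]]. A call has exactly 8 rows; each row shifts and turns the pose as measured when the row begins, along the tool's axes as they then stand; what a row does not reach is not made up. A row lasts 1/8 s, in which the tool goes at most 62.5 mm and 10.7 degrees, less where a joint would pass 70% of its speed; a pose out of reach is approached as far as the arm can. A call with a gripper value outside its range is refused whole. The fingers move at their own pace and stop on an object; the grip force is fixed at half the most. Time passes only in rows, so rows that do not move let the fingers close, or fill a call up. It gives the time, the measured TCP pose, the force and the opening at its end, in the units of the state.
- robot.observe(): the state, without advancing time (a new reading comes with each control period).
- robot.camera(name): name is "scene" or "side" or "wrist"; returns the picture (420x560x3 uint8, red, green, blue); there is no depth.
- robot.calibration(name): a dict with "mtx" (3x3 intrinsics, pixels), "R" (3x3) and "t" (3): a world point X has camera coordinates R X + t. Camera axes: x right, y down, z forward; pixel columns grow to the right and rows downward; lengths in m; the calibration is good to about 2 mm. The wrist camera is an equidistant fisheye: a pixel r from the principal point sees the ray r / f radians off the axis. A picture is of the moment at which its call begins: read the wrist's pose just before it. calibration takes no time and is no camera call; for the wrist camera it gives the pose at the moment of the call.
- robot.hand_in(): hands the job in, once; it reports no verdict.
The state is a dict: "clock": time; "joint_pos": joint angles; "dq": joint speeds; "effort": joint torques, N m; "eef_pos": TCP position; "orientation": TCP orientation; "wrist_force": force on the tool from outside, world axes, zero at the start; "torque": the same for the moment, N m; "grip_width": opening from 0.0 (shut) to 1.0 (fully open).
Only numpy, scipy, OpenCV 4.12 (cv2) and the standard library are available. Lean on these libraries where they do the work, as an engineer would, in place of code of your own. Each camera call takes 0.05 s, during which the arm holds its last target. There are 200 camera calls.

## Working session

There is one attempt and no reset: what is moved stays moved. The work goes in short steps, Python scripts to look and compute and a tool call to move; the robot and the scene stay as the last step left them, time stands still between calls to the robot, and variables do not carry over. Pictures are saved under pics/ and viewed, about 8 in all and at most 12, crops included, and the job is handed in when it is done.

Besides the shell and the picture viewer there is one more tool, called after "Request:" by a JSON object that holds its "api" and its "payload". drive_tool: Moves the arm, as the interface text tells. Its arguments: {"type":"object","properties":{"increments":{"type":"array"}},"required":["increments"]}

```bash
mkdir -p pics; ls; python3 - <<'E'
from cell import robot
import cv2,numpy as np
s=robot.observe()
print({k:np.round(v,3).tolist() for k,v in s.items()})
ims=[]
for n in("scene","side","wrist"):
    c=robot.calibration(n);print(n,np.round(c["mtx"],1).tolist(),np.round(c["R"],3).tolist(),np.round(c["t"],3).tolist())
    im=robot.camera(n);cv2.imwrite(f"pics/{n}0.png",im[:,:,::-1]);ims.append(im)
E
```

```text
pics
{'clock': 0.0, 'joint_pos': [1.0, 0.207, 1.543, -0.0, 1.393, -0.151], 'dq': [0.002, 0.001, -0.001, -0.0, -0.001, -0.001], 'effort': [0.001, -38.303, -29.16, -0.0, 0.01, 0.0], 'eef_pos': [0.234, 0.524, 0.23], 'orientation': [-3.141, 0.002, 1.15], 'wrist_force': [-0.864, 0.323, 0.605], 'torque': [0.034, 0.013, -0.005], 'grip_width': 0.996}
scene [[490.5, 0.0, 277.4], [0.0, 490.5, 208.6], [0.0, 0.0, 1.0]] [[-0.382, 0.924, -0.017], [0.766, 0.306, -0.566], [-0.517, -0.229, -0.825]] [0.219, -0.372, 1.357]
side [[432.1, 0.0, 273.9], [0.0, 432.1, 206.1], [0.0, 0.0, 1.0]] [[-0.889, -0.457, -0.0], [-0.348, 0.676, -0.649], [0.297, -0.577, -0.761]] [0.524, 0.277, 0.698]
wrist [[325.2, 0.0, 272.0], [0.0, 325.2, 211.3], [0.0, 0.0, 1.0]] [[0.408, 0.913, -0.002], [0.863, -0.385, 0.326], [0.297, -0.134, -0.946]] [-0.574, -0.043, 0.382]
```

View pics/scene0.png

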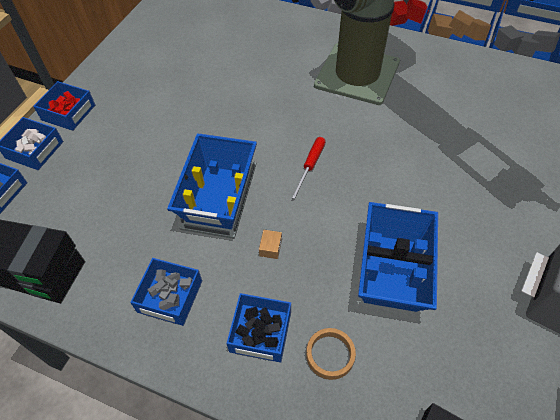

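View pics/side0.png

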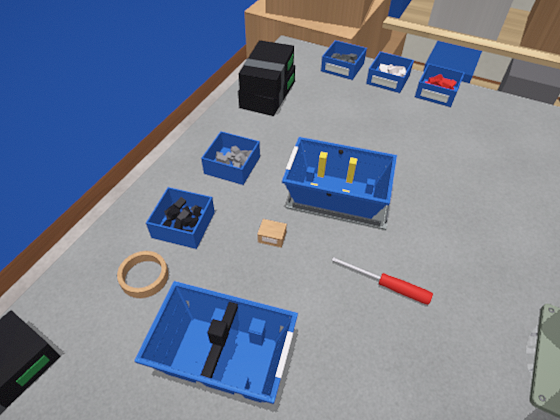

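The scene view has the dock tote at about (213,182), label end near (200,217), with four yellow ribs. The loose tote is at (402,255) with its black handle at (403,247) and its label at (403,208), towards the robot. The screwdriver and module lie between the two totes. Next I'll zoom in to pick the rim corners.

```bash
cat > h.py <<'E'
import numpy as np,cv2
from cell import robot
def ray(cal,px):
    px=np.atleast_2d(px).astype(float)
    d=np.linalg.solve(cal["mtx"],np.c_[px,np.ones(len(px))].T)
    return -cal["R"].T@cal["t"],(cal["R"].T@d).T
def onz(cal,px,z):
    c,d=ray(cal,px); return c+d*((z-c[2])/d[:,2])[:,None]
def proj(cal,X):
    p=np.asarray(cal["mtx"])@(cal["R"]@np.atleast_2d(X).T+np.reshape(cal["t"],(3,1)));return (p[:2]/p[2]).T
def crop(im,x,y,w,h,k):
    c=cv2.resize(im[y:y+h,x:x+w],None,fx=k,fy=k,interpolation=cv2.INTER_CUBIC)
    for i in range(0,w,10):
        cv2.line(c,(i*k,0),(i*k,4+6*((x+i)%50==0)),(255,255,255),1)
        if i%20==0: cv2.putText(c,str(x+i),(i*k,20),0,.35,(255,255,255),1)
    for j in range(0,h,10):
        cv2.line(c,(0,j*k),(6,j*k),(255,255,255),1)
        if j%20==0 and j:cv2.putText(c,str(y+j),(8,j*k+4),0,.35,(255,255,255),1)
    return c
E
python3 - <<'E'
from h import *
s=cv2.imread("pics/scene0.png");d=cv2.imread("pics/side0.png")
cv2.imwrite("pics/sc.png",np.hstack([crop(s,160,120,110,130,3),crop(s,345,195,110,130,3)]) if 0 else np.hstack([crop(s,165,125,95,120,4),crop(s,350,195,95,120,4)]))
cv2.imwrite("pics/sd.png",np.hstack([crop(d,280,130,120,150,3),crop(d,130,272,140,150,3)]) if 0 else np.hstack([crop(d,280,130,120,140,3)[:420],crop(d,133,275,140,140,3)]) )
for n,i in(("scene",s),("side",d)):
    h=cv2.cvtColor(i,cv2.COLOR_BGR2HSV);m=cv2.inRange(h,(20,150,100),(35,255,255))
    k,l,st,ce=cv2.connectedComponentsWithStats(m);print(n,[(st[j].tolist(),ce[j].round(1).tolist()) for j in range(1,k) if st[j][4]>8])
    print([cv2.minAreaRect(c) for c in cv2.findContours(m,0,2)[0] if cv2.contourArea(c)>8])
E
```

```text
scene [([192, 166, 12, 22, 157], [197.8, 175.8]), ([235, 173, 8, 19, 87], [237.7, 179.4]), ([183, 189, 13, 20, 148], [188.8, 198.0]), ([227, 196, 9, 19, 93], [230.3, 203.1])]
[((229.10000610351562, 204.70001220703125), (7.589465618133545, 17.708751678466797), 18.434947967529297), ((188.95001220703125, 198.34999084472656), (20.238576889038086, 9.17060375213623), 71.56504821777344), ((238.5, 182.0), (18.0, 7.0), 90.0), ((197.76473999023438, 176.558837890625), (22.313274383544922, 8.973817825317383), 75.96376037597656)]
side [([318, 153, 9, 24, 142], [321.9, 164.0]), ([347, 158, 10, 25, 135], [351.1, 169.9])]
[((351.0000305175781, 170.0), (5.4912519454956055, 23.92616844177246), 11.309932708740234), ((321.7499694824219, 164.25), (6.081118583679199, 23.4759464263916), 8.130102157592773)]
```

View pics/sc.png

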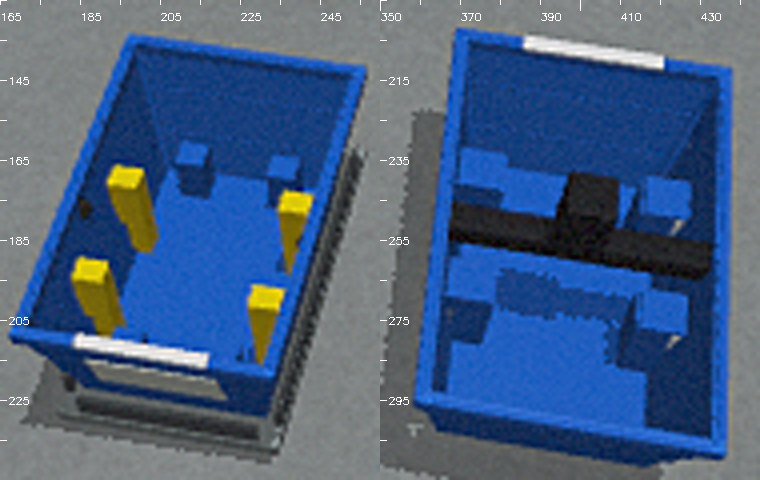

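View pics/sd.png

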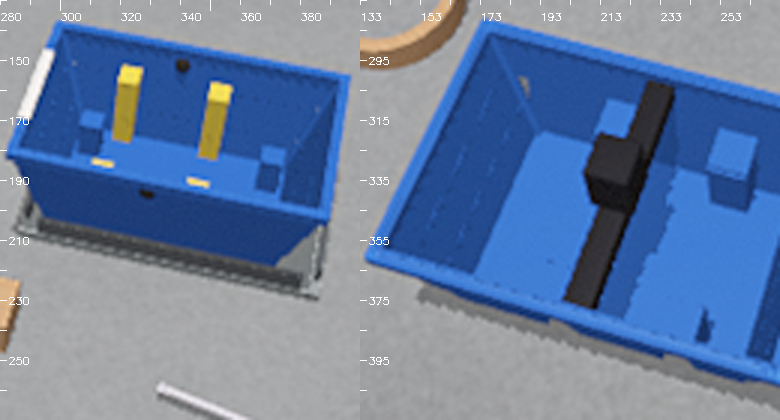

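The scene crop gives dock rim corners at (197.5,134), (256.7,141.5), (168,209) and (233,219). Loose tote rim corners are at (369.5,202), (438,212), (358.5,295.5) and (436,308.7), with the handle top near (402.5,244.5). In the side crop the dock rim corners are (300,137), (397,155), (389,203) and (283,182), and the handle top is near (217.7,327.7).

```bash
python3 - <<'E'
from h import *
np.set_printoptions(precision=4,suppress=True)
S=robot.calibration("scene");D=robot.calibration("side")
o=np.array([.4,.4])
dsc=onz(S,np.array([[197.5,134],[256.75,141.5],[168,209],[233,219]])-o,.092)
dsd=onz(D,np.array([[389.3,203.3],[396.7,155],[282.7,181.7],[300,137.3]])-o,.092)
print("dock",dsc[:,:2].tolist(),dsc.mean(0));print(dsd[:,:2].tolist(),dsd.mean(0))
for q in(dsc,):
    for a,b in((0,2),(1,3)): v=q[b]-q[a];print("long",np.linalg.norm(v),np.degrees(np.arctan2(v[1],v[0])))
    for a,b in((0,1),(2,3)): v=q[b]-q[a];print("short",np.linalg.norm(v),np.degrees(np.arctan2(v[1],v[0])))
t=onz(S,np.array([[369.5,202],[438,212],[358.5,295.5],[436,308.7]])-o,.084)
print("tote",t[:,:2].tolist(),t.mean(0))
for a,b in((0,2),(1,3),(0,1),(2,3)): v=t[b]-t[a];print(np.linalg.norm(v),np.degrees(np.arctan2(v[1],v[0])))
print("tote side",onz(D,[[175,281.3],[134.6,360.6]],.084)[:,:2])
print("handle",onz(S,[402.1,244.1],.114),onz(D,[217.3,327.3],.114))
print("ribs sc",onz(S,np.array([[196.5,168],[187.7,191],[239,174.5],[231.5,198]])-o,.072)[:,:2],"side",onz(D,np.array([[353,160.3],[323.7,154.3]])-o,.072)[:,:2])
for i,(q) in enumerate((dsd,)):
    for a,b in((0,2),(1,3)): v=q[b]-q[a];print("long",np.linalg.norm(v),np.degrees(np.arctan2(v[1],v[0])))
E
```

```text
dock [[0.43286736838565854, -0.25397870391630434], [0.4041282003547104, -0.11924338998115647], [0.6392981762728678, -0.21305620593568797], [0.6119795148911211, -0.07934551362874509]] [ 0.5221 -0.1664  0.092 ]
[[0.406544601562131, -0.12060966584759947], [0.43344267290423344, -0.25738912856399976], [0.6113865362527988, -0.07886274664644277], [0.6375669030436386, -0.21592238590337642]] [ 0.5222 -0.1682  0.092 ]
long 0.21044792535432474 11.212845413630518
long 0.21164595316694867 10.865979461789966
short 0.13776626800604683 102.04079948128157
short 0.13647292221130347 101.54727594633059
tote [[0.4647938828008791, 0.16128746941681615], [0.43737949887519045, 0.29673168746547024], [0.6730841527906719, 0.20208925416505727], [0.6457462637378224, 0.33766259848924074]] [0.5553 0.2494 0.084 ]
0.21224896280326694 11.083274048930106
0.21234888315353856 11.11349726451059
0.13819075457076138 101.44228497168318
0.13830217593772529 101.40061228384532
tote side [[0.6707 0.2012]
 [0.645  0.3371]]
handle [[0.5577 0.2484 0.114 ]] [[0.555  0.2484 0.114 ]]
ribs sc [[ 0.5088 -0.2199]
 [ 0.5721 -0.2077]
 [ 0.4906 -0.1246]
 [ 0.5539 -0.1125]] side [[ 0.5142 -0.2215]
 [ 0.5773 -0.2102]]
long 0.20905268108925013 11.51916432693477
long 0.2082935238476876 11.483071892248052
```

```bash
cat >> h.py <<'E'
def plan(x,y,z,yaw,n=8):
    "tool-frame steps to a world target, tool down, spread over n rows"
    s=robot.observe();p=np.array(s["eef_pos"]);a=np.degrees(s["orientation"][2])
    turn=-((yaw-a+180)%360-180) if abs(yaw-a)<=180 else a-yaw
    d=(np.array([x,y,z])-p)/n
    print("t",round(s["clock"],2),"p",p.round(4),"rpy",np.degrees(s["orientation"]).round(2),"F",np.round(s["wrist_force"],1),"T",np.round(s["torque"],2),"g",round(s["grip_width"],3),"j6",round(s["joint_pos"][5],2))
    for i in range(n):
        c,q=np.cos(np.radians(a-turn*i/n)),np.sin(np.radians(a-turn*i/n))
        print([round(v,4) for v in(c*d[0]+q*d[1],q*d[0]-c*d[1],-d[2])],round(turn/n,2))
E
python3 -c "
from h import *
plan(.556,.249,.2,101.2,8)"
```

```text
t 0.15 p [0.2345 0.5243 0.2304] rpy [-1.7998e+02  1.0000e-01  6.5890e+01] F [-0.3  0.3 -0.7] T [-0.03 -0.    0.  ] g 1.002 j6 -0.15
[np.float64(-0.015), np.float64(0.0507), np.float64(0.0038)] -4.41
[np.float64(-0.0189), np.float64(0.0494), np.float64(0.0038)] -4.41
[np.float64(-0.0226), np.float64(0.0478), np.float64(0.0038)] -4.41
[np.float64(-0.0262), np.float64(0.046), np.float64(0.0038)] -4.41
[np.float64(-0.0297), np.float64(0.0438), np.float64(0.0038)] -4.41
[np.float64(-0.033), np.float64(0.0414), np.float64(0.0038)] -4.41
[np.float64(-0.0361), np.float64(0.0387), np.float64(0.0038)] -4.41
[np.float64(-0.0389), np.float64(0.0358), np.float64(0.0038)] -4.41
```

Request:
{"api": "drive_tool", "payload": {"increments": [[[-0.015,0.051,0.004,-4.4,1],[-0.019,0.049,0.004,-4.4,1],[-0.023,0.048,0.004,-4.4,1],[-0.026,0.046,0.004,-4.4,1],[-0.03,0.044,0.004,-4.4,1],[-0.033,0.041,0.004,-4.4,1],[-0.036,0.039,0.004,-4.4,1],[-0.039,0.036,0.004,-4.4,1]]]}}

```text
clock: 1.15
eef_pos: [0.5643, 0.2463, 0.1947]
orientation: [-3.137, 0.0, 1.794]
wrist_force: [-0.7, -0.4, -0.8]
grip_width: 1.001
```

```bash
python3 -c "
from h import *
plan(.556,.249,.14,101.2,5)"
```

```text
t 1.15 p [0.5643 0.2463 0.1947] rpy [-1.7976e+02  1.0000e-02  1.0278e+02] F [-0.7 -0.4 -0.8] T [ 0.01 -0.02  0.06] g 1.001 j6 -1.52
[np.float64(0.0009), np.float64(-0.0015), np.float64(0.0109)] 0.32
[np.float64(0.0009), np.float64(-0.0015), np.float64(0.0109)] 0.32
[np.float64(0.0009), np.float64(-0.0015), np.float64(0.0109)] 0.32
[np.float64(0.0009), np.float64(-0.0015), np.float64(0.0109)] 0.32
[np.float64(0.0009), np.float64(-0.0015), np.float64(0.0109)] 0.32
```

Request:
{"api": "drive_tool", "payload": {"increments": [[[0.001,-0.002,0.014,0.3,1],[0.001,-0.002,0.014,0.3,1],[0.001,-0.002,0.014,0.3,1],[0.001,-0.001,0.012,0.3,1],[0.001,-0.001,0.0,0.3,1],[0,0,0,0,1],[0,0,0,0,1],[0,0,0,0,1]]]}}

```text
clock: 2.15
eef_pos: [0.5536, 0.25, 0.1366]
orientation: [-3.135, 0.0, 1.765]
wrist_force: [0.6, -0.6, -0.5]
grip_width: 1.003
```

```bash
python3 -c "
from h import *
plan(.556,.249,.082,101.2,6)
im=robot.camera('wrist');cv2.imwrite('pics/w1.png',im[:,:,::-1])"
```

```text
t 2.15 p [0.5536 0.25   0.1366] rpy [-1.7964e+02  2.0000e-02  1.0115e+02] F [ 0.6 -0.6 -0.5] T [ 0.01  0.02 -0.07] g 1.003 j6 -1.48
[np.float64(-0.0002), np.float64(0.0004), np.float64(0.0091)] -0.01
[np.float64(-0.0002), np.float64(0.0004), np.float64(0.0091)] -0.01
[np.float64(-0.0002), np.float64(0.0004), np.float64(0.0091)] -0.01
[np.float64(-0.0002), np.float64(0.0004), np.float64(0.0091)] -0.01
[np.float64(-0.0002), np.float64(0.0004), np.float64(0.0091)] -0.01
[np.float64(-0.0002), np.float64(0.0004), np.float64(0.0091)] -0.01
```

View pics/w1.png

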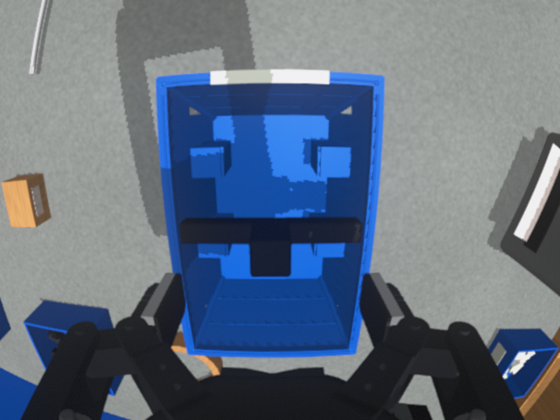

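The wrist view shows the tote between the fingers, with rim corners at (157,77), (384,76), (360,355) and (189,355) and the handle at about (271,250).

```bash
cat >> h.py <<'E'
def fish(cal,px,z):
    px=np.atleast_2d(px).astype(float);K=np.array(cal["mtx"])
    u=(px-K[:2,2])/K[0,0];r=np.linalg.norm(u,axis=1,keepdims=True)
    d=np.c_[u/r*np.sin(r),np.cos(r)]@cal["R"];c=-cal["R"].T@cal["t"]
    return c+d*((z-c[2])/d[:,2])[:,None]
E
python3 -c "
from h import *
c=robot.calibration('wrist')
q=fish(c,[[157,77],[384,76],[360,355],[189,355]],.084);print(q.round(4),q.mean(0))
for a,b in((0,1),(3,2),(0,3),(1,2)): v=q[b]-q[a];print(np.linalg.norm(v),np.degrees(np.arctan2(v[1],v[0])))
"
```

```text
[[0.4658 0.1604 0.084 ]
 [0.4383 0.2971 0.084 ]
 [0.6484 0.3439 0.084 ]
 [0.6758 0.203  0.084 ]] [0.55705801 0.25109397 0.084     ]
0.13939936373017234 101.34868110948133
0.14356969953475876 100.99376810688862
0.2142930841555237 11.472190095740935
0.21523170380447448 12.581177894567736
```

Request:
{"api": "drive_tool", "payload": {"increments": [[[0,0.001,0.01,0,1],[0,0.001,0.01,0,1],[0,0,0.01,0,1],[0,0,0.01,0,1],[0,0,0.007,0,1],[0,0,0.006,0,1],[0,0,0,0,1],[0,0,0,0,1]]]}}

```text
clock: 3.2
eef_pos: [0.5552, 0.2498, 0.0791]
orientation: [-3.134, 0.0, 1.765]
wrist_force: [-0.0, 0.5, 0.2]
grip_width: 1.0
```

```bash
python3 -c "
from h import *
plan(.556,.25,.082,101.2,1)"
```

```text
t 3.2 p [0.5552 0.2498 0.0791] rpy [-1.7957e+02  2.0000e-02  1.0111e+02] F [-0.   0.5  0.2] T [-0.03  0.02 -0.02] g 1.0 j6 -1.48
[np.float64(-0.0), np.float64(0.0008), np.float64(-0.0029)] -0.09
```

Request:
{"api": "drive_tool", "payload": {"increments": [[[0,0.001,-0.002,0,0.2],[0,0,0,0,0],[0,0,0,0,0],[0,0,0,0,0],[0,0,0,0,0],[0,0,0,0,0],[0,0,-0.003,0,0],[0,0,-0.004,0,0]]]}}

```text
clock: 4.2
eef_pos: [0.5554, 0.2497, 0.0878]
orientation: [-3.132, 0.0, 1.765]
wrist_force: [0.7, 0.5, -3.1]
grip_width: 0.273
```

```bash
python3 -c "
from h import *
plan(.556,.25,.20,101.2,1)"
```

```text
t 4.2 p [0.5554 0.2497 0.0878] rpy [-1.7946e+02  3.0000e-02  1.0110e+02] F [ 0.7  0.5 -3.1] T [-0.03 -0.    0.03] g 0.273 j6 -1.48
[np.float64(0.0001), np.float64(0.0006), np.float64(-0.1122)] -0.1
```

Request:
{"api": "drive_tool", "payload": {"increments": [[[0,0,-0.01,0,0],[0,0,-0.02,0,0],[0,0,-0.025,0,0],[0,0,-0.025,0,0],[0,0,-0.02,2,0],[0,0,-0.015,4,0],[0,0,-0.01,6,0],[0,0,0,8,0]]]}}

```text
clock: 5.2
eef_pos: [0.5554, 0.2502, 0.2198]
orientation: [-3.132, 0.004, 1.405]
wrist_force: [-0.8, 0.5, -4.4]
grip_width: 0.275
```

```bash
python3 -c "
from h import *
plan(.522,-.167,.22,-78.7,18)"
```

```text
t 5.2 p [0.5554 0.2502 0.2198] rpy [-179.47    0.22   80.51] F [-0.8  0.5 -4.4] T [-0.02 -0.02 -0.01] g 0.275 j6 -1.12
[np.float64(-0.0232), np.float64(0.002), np.float64(-0.0)] 8.84
[np.float64(-0.0226), np.float64(0.0055), np.float64(-0.0)] 8.84
[np.float64(-0.0215), np.float64(0.0089), np.float64(-0.0)] 8.84
[np.float64(-0.0198), np.float64(0.0121), np.float64(-0.0)] 8.84
[np.float64(-0.0177), np.float64(0.015), np.float64(-0.0)] 8.84
[np.float64(-0.0152), np.float64(0.0176), np.float64(-0.0)] 8.84
[np.float64(-0.0123), np.float64(0.0197), np.float64(-0.0)] 8.84
[np.float64(-0.0091), np.float64(0.0214), np.float64(-0.0)] 8.84
[np.float64(-0.0058), np.float64(0.0225), np.float64(-0.0)] 8.84
[np.float64(-0.0022), np.float64(0.0231), np.float64(-0.0)] 8.84
[np.float64(0.0014), np.float64(0.0232), np.float64(-0.0)] 8.84
[np.float64(0.0049), np.float64(0.0227), np.float64(-0.0)] 8.84
[np.float64(0.0084), np.float64(0.0217), np.float64(-0.0)] 8.84
[np.float64(0.0116), np.float64(0.0202), np.float64(-0.0)] 8.84
[np.float64(0.0146), np.float64(0.0181), np.float64(-0.0)] 8.84
[np.float64(0.0172), np.float64(0.0157), np.float64(-0.0)] 8.84
[np.float64(0.0194), np.float64(0.0129), np.float64(-0.0)] 8.84
[np.float64(0.0211), np.float64(0.0097), np.float64(-0.0)] 8.84
```

Request:
{"api": "drive_tool", "payload": {"increments": [[[-0.023,0.002,0,8.8,0],[-0.023,0.006,0,8.8,0],[-0.022,0.009,0,8.8,0],[-0.02,0.012,0,8.8,0],[-0.018,0.015,0,8.8,0],[-0.015,0.018,0,8.8,0],[-0.012,0.02,0,8.8,0],[-0.009,0.021,0,8.8,0]]]}}

```text
clock: 6.2
eef_pos: [0.5369, 0.0605, 0.2247]
orientation: [3.141, 0.006, 0.139]
wrist_force: [0.3, -0.1, -3.5]
grip_width: 0.268
```

```bash
python3 -c "
from h import *
plan(.522,-.167,.22,-78.7,10)"
```

```text
t 6.2 p [0.5369 0.0605 0.2247] rpy [179.96   0.37   7.96] F [ 0.3 -0.1 -3.5] T [-0.02  0.02  0.01] g 0.268 j6 -0.19
[np.float64(-0.0046), np.float64(0.0223), np.float64(0.0005)] 8.67
[np.float64(-0.0012), np.float64(0.0228), np.float64(0.0005)] 8.67
[np.float64(0.0022), np.float64(0.0227), np.float64(0.0005)] 8.67
[np.float64(0.0056), np.float64(0.0221), np.float64(0.0005)] 8.67
[np.float64(0.0089), np.float64(0.021), np.float64(0.0005)] 8.67
[np.float64(0.012), np.float64(0.0194), np.float64(0.0005)] 8.67
[np.float64(0.0147), np.float64(0.0174), np.float64(0.0005)] 8.67
[np.float64(0.0172), np.float64(0.015), np.float64(0.0005)] 8.67
[np.float64(0.0193), np.float64(0.0122), np.float64(0.0005)] 8.67
[np.float64(0.0209), np.float64(0.0092), np.float64(0.0005)] 8.67
```

Request:
{"api": "drive_tool", "payload": {"increments": [[[-0.005,0.022,0,8.7,0],[-0.001,0.023,0,8.7,0],[0.002,0.023,0,8.7,0],[0.006,0.022,0,8.7,0],[0.009,0.021,0,8.7,0],[0.012,0.019,0,8.7,0],[0.015,0.017,0,8.7,0],[0.017,0.014,0,8.7,0]]]}}

```text
clock: 7.2
eef_pos: [0.5205, -0.1258, 0.2295]
orientation: [3.138, -0.0, -1.117]
wrist_force: [-0.2, 0.6, -4.5]
grip_width: 0.269
```

```bash
python3 -c "
from h import *
plan(.522,-.167,.22,-78.7,3)"
```

```text
t 7.2 p [ 0.5205 -0.1258  0.2295] rpy [ 1.7978e+02 -3.0000e-02 -6.3980e+01] F [-0.2  0.6 -4.5] T [ 0.03 -0.06 -0.04] g 0.269 j6 0.72
[np.float64(0.0126), np.float64(0.0056), np.float64(0.0032)] 4.91
[np.float64(0.013), np.float64(0.0045), np.float64(0.0032)] 4.91
[np.float64(0.0133), np.float64(0.0034), np.float64(0.0032)] 4.91
```

Request:
{"api": "drive_tool", "payload": {"increments": [[[0.013,0.006,0.003,4.9,0],[0.013,0.005,0.003,4.9,0],[0.013,0.003,0.003,4.5,0],[0,0,0,0,0],[0,0,0,0,0],[0,0,0,0,0],[0,0,0,0,0],[0,0,0,0,0]]]}}

```text
clock: 8.2
eef_pos: [0.5207, -0.1681, 0.2234]
orientation: [3.14, -0.002, -1.373]
wrist_force: [-0.1, -0.1, -3.3]
grip_width: 0.272
```

```bash
python3 -c "
from h import *
plan(.522,-.167,.20,-78.7,1)
ims={n:robot.camera(n)[:,:,::-1].copy() for n in('scene','side')}
for n in ims: cv2.imwrite(f'pics/{n}1.png',ims[n])
cv2.imwrite('pics/c1.png',np.hstack([crop(ims['scene'],160,70,120,170,3),crop(ims['side'],270,60,145,170,3)]))"
```

```text
t 8.2 p [ 0.5207 -0.1681  0.2234] rpy [ 1.7991e+02 -1.1000e-01 -7.8670e+01] F [-0.1 -0.1 -3.3] T [ 0.04 -0.03 -0.02] g 0.272 j6 0.9
[np.float64(-0.0008), np.float64(-0.0015), np.float64(0.0234)] 0.03
```

View pics/c1.png

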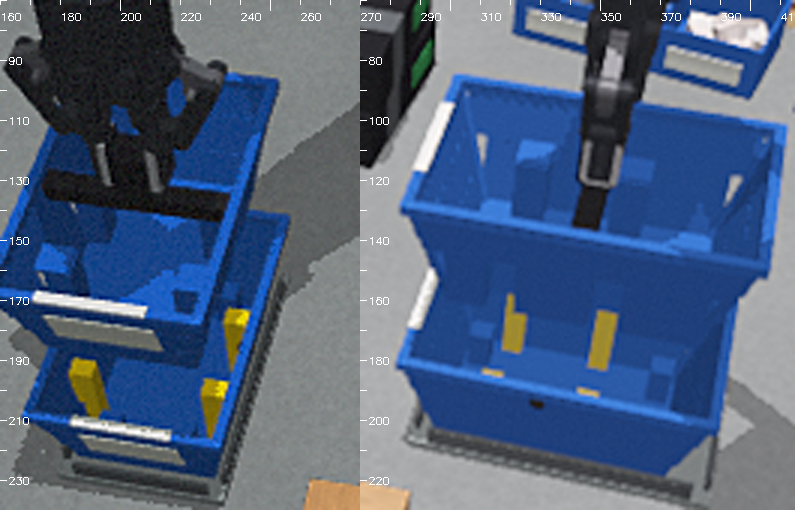

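Labels are at the same end, with the tote hanging above the dock. Loose rim corners in the side view are about (301.7,85), (412.3,102.3), (406,151.7) and (284,129.7).

```bash
python3 - <<'E'
from h import *
np.set_printoptions(precision=4,suppress=True)
D=robot.calibration("side");S=robot.calibration("scene")
px=np.array([[301.7,85],[412.3,102.3],[406,151.7],[284,129.7]])-.4
for z in(.22,.226,.232):
    q=onz(D,px,z);print(z,q.mean(0),[np.linalg.norm(q[a]-q[b]).round(4) for a,b in((0,1),(3,2),(0,3),(1,2))],[np.degrees(np.arctan2(*(q[a]-q[b])[1::-1])).round(1) for a,b in((0,1),(3,2))], onz(S,[[252.6,96.9],[229.3,175]],z)[:,:2].tolist())
print(q)
E
```

```text
0.22 [ 0.5237 -0.1731  0.22  ] [np.float64(0.2132), np.float64(0.2113), np.float64(0.141), np.float64(0.1424)] [np.float64(11.9), np.float64(11.5)] [[0.40093557804277635, -0.1216352274084504], [0.6008534888531165, -0.07811237902537177]]
0.226 [ 0.5216 -0.1654  0.226 ] [np.float64(0.2106), np.float64(0.2087), np.float64(0.1393), np.float64(0.1406)] [np.float64(11.9), np.float64(11.5)] [[0.4067402370705929, -0.11864969510172746], [0.6049257694345913, -0.07550399173860545]]
0.232 [ 0.5195 -0.1577  0.232 ] [np.float64(0.208), np.float64(0.2061), np.float64(0.1375), np.float64(0.1389)] [np.float64(11.9), np.float64(11.5)] [[0.4125448960984095, -0.11566416279500458], [0.6089980500160663, -0.07289560445183912]]
[[ 0.6353 -0.2039  0.232 ]
 [ 0.4318 -0.2468  0.232 ]
 [ 0.4045 -0.1107  0.232 ]
 [ 0.6065 -0.0694  0.232 ]]
```

Request:
{"api": "drive_tool", "payload": {"increments": [[[0,-0.0015,0.008,0,0],[0,0,0.01,0,0],[0,0,0.01,0,0],[0,0,0.01,0,0],[0,0,0.008,0,0],[0,0,0.006,0,0],[0,0,0.004,0,0],[0,0,0,0,0]]]}}

```text
clock: 9.3
eef_pos: [0.5214, -0.1677, 0.162]
orientation: [3.138, -0.0, -1.373]
wrist_force: [-0.3, 0.5, -3.1]
grip_width: 0.27
```

```bash
python3 -c "
from h import *
plan(.522,-.168,.155,-78.7,1)
im=robot.camera('side')[:,:,::-1].copy();i2=robot.camera('scene')[:,:,::-1].copy()
cv2.imwrite('pics/c2.png',np.hstack([crop(im,275,90,140,140,3),crop(i2,160,90,110,140,3)]))"
```

```text
t 9.3 p [ 0.5214 -0.1677  0.162 ] rpy [ 1.7979e+02 -1.0000e-02 -7.8690e+01] F [-0.3  0.5 -3.1] T [-0.04 -0.06  0.02] g 0.27 j6 0.91
[np.float64(0.0004), np.float64(-0.0006), np.float64(0.007)] 0.01
```

Request:
{"api": "drive_tool", "payload": {"increments": [[[0,-0.0005,0.003,0,0],[0,0,0.002,0,0],[0,0,0.002,0,0],[0,0,0.002,0,0],[0,0,0.002,0,0],[0,0,0.002,0,0],[0,0,0.001,0,0],[0,0,0.001,0,0]]]}}

```text
clock: 10.4
eef_pos: [0.5229, -0.1681, 0.1476]
orientation: [3.14, -0.002, -1.373]
wrist_force: [-0.7, -0.2, -3.6]
grip_width: 0.269
```

```bash
python3 -c "
from h import *
plan(.522,-.168,.155,-78.7,1)"
```

```text
t 10.4 p [ 0.5229 -0.1681  0.1476] rpy [ 1.7993e+02 -1.2000e-01 -7.8680e+01] F [-0.7 -0.2 -3.6] T [-0.04 -0.01  0.02] g 0.269 j6 0.91
[np.float64(-0.0003), np.float64(0.0009), np.float64(-0.0074)] 0.02
```

Request:
{"api": "drive_tool", "payload": {"increments": [[[0,0.0005,0.0015,0,0],[0,0,0.0015,0,0],[0,0,0.0015,0,0],[0,0,0.0015,0,0],[0,0,0.0015,0,0],[0,0,0.0015,0,0],[0,0,0.001,0,0],[0,0,0,0,0]]]}}

```text
clock: 11.4
eef_pos: [0.5224, -0.1683, 0.1368]
orientation: [3.14, -0.002, -1.373]
wrist_force: [-0.7, 0.7, -4.1]
grip_width: 0.269
```

```bash
python3 -c "
from h import *
plan(.522,-.168,.155,-78.7,1)
im=robot.camera('side')[:,:,::-1].copy();i2=robot.camera('scene')[:,:,::-1].copy()
cv2.imwrite('pics/c3.png',np.hstack([crop(im,275,90,140,140,3),crop(i2,160,90,110,140,3)]))"
```

```text
t 11.4 p [ 0.5224 -0.1683  0.1368] rpy [ 1.7993e+02 -1.2000e-01 -7.8680e+01] F [-0.7  0.7 -4.1] T [ 0.02  0.01 -0.02] g 0.269 j6 0.91
[np.float64(-0.0003), np.float64(0.0003), np.float64(-0.0182)] 0.02
```

View pics/c3.png

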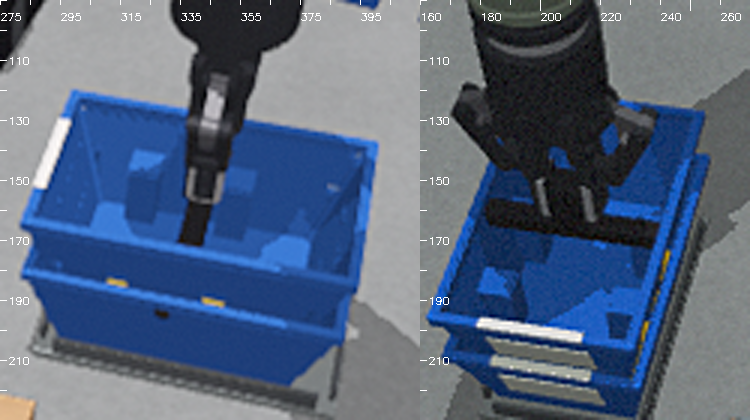

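The tote is level and now well below rib-top height with no contact force, so it has slipped past the ribs: the rims show one above the other and the labels are at the same end. Next I'll go into the rubber grips with small steps.

Request:
{"api": "drive_tool", "payload": {"increments": [[[0,0,0.001,0,0],[0,0,0.001,0,0],[0,0,0.001,0,0],[0,0,0.001,0,0],[0,0,0.001,0,0],[0,0,0.001,0,0],[0,0,0.001,0,0],[0,0,0.001,0,0]]]}}

```text
clock: 12.5
eef_pos: [0.5232, -0.1681, 0.1301]
orientation: [-3.141, -0.002, -1.373]
wrist_force: [-1.1, 1.5, 0.5]
grip_width: 0.274
```

```bash
python3 -c "
from h import *
plan(.522,-.168,.123,-78.7,1)"
```

```text
t 12.5 p [ 0.5232 -0.1681  0.1301] rpy [-1.7996e+02 -1.4000e-01 -7.8680e+01] F [-1.1  1.5  0.5] T [ 0.21  0.24 -0.04] g 0.274 j6 0.91
[np.float64(-0.0003), np.float64(0.0012), np.float64(0.0071)] 0.02
```

Request:
{"api": "drive_tool", "payload": {"increments": [[[0,0.0005,0.001,0,0],[0,0,0.001,0,0],[0,0,0.001,0,0],[0,0,0.001,0,0],[0,0,0.001,0,0],[0,0,0,0,0],[0,0,0,0,0],[0,0,0,0,0]]]}}

```text
clock: 13.5
eef_pos: [0.5232, -0.1682, 0.1268]
orientation: [-3.14, -0.003, -1.373]
wrist_force: [-2.6, 1.6, 3.8]
grip_width: 0.268
```

```bash
python3 -c "
from h import *
plan(.522,-.168,.123,-78.7,1)"
```

```text
t 13.5 p [ 0.5232 -0.1682  0.1268] rpy [-1.7989e+02 -1.7000e-01 -7.8690e+01] F [-2.6  1.6  3.8] T [ 0.33  0.39 -0.05] g 0.268 j6 0.91
[np.float64(-0.0004), np.float64(0.0012), np.float64(0.0038)] 0.01
```

Request:
{"api": "drive_tool", "payload": {"increments": [[[0,0.001,0.001,0,0],[0,0.0005,0.001,0,0],[0,0,0.001,0,0],[0,0,0.001,0,0],[0,0,0,0,0],[0,0,0,0,0],[0,0,0,0,0],[0,0,0,0,0]]]}}

```text
clock: 14.5
eef_pos: [0.523, -0.1683, 0.1246]
orientation: [-3.137, -0.004, -1.373]
wrist_force: [-1.2, 3.6, 4.2]
grip_width: 0.269
```

```bash
python3 -c "
from h import *
plan(.522,-.168,.123,-78.7,1)"
```

```text
t 14.5 p [ 0.523  -0.1683  0.1246] rpy [-179.71   -0.21  -78.68] F [-1.2  3.6  4.2] T [ 0.33  0.38 -0.1 ] g 0.269 j6 0.9
[np.float64(-0.0005), np.float64(0.001), np.float64(0.0016)] 0.02
```

Request:
{"api": "drive_tool", "payload": {"increments": [[[-0.001,0,0.001,0,0],[-0.0005,0,0.001,0,0],[0,0,0.001,0,0],[0,0,0.001,0,0],[0,0,0,0,0],[0,0,0,0,0],[0,0,0,0,0],[0,0,0,0,0]]]}}

```text
clock: 15.5
eef_pos: [0.523, -0.1681, 0.1243]
orientation: [-3.137, -0.006, -1.374]
wrist_force: [-2.0, 2.6, 5.2]
grip_width: 0.271
```

```bash
python3 -c "
from h import *
plan(.522,-.168,.123,-78.7,1)"
```

```text
t 15.5 p [ 0.523  -0.1681  0.1243] rpy [-179.72   -0.33  -78.7 ] F [-2.   2.6  5.2] T [ 0.41  0.34 -0.13] g 0.271 j6 0.91
[np.float64(-0.0003), np.float64(0.0009), np.float64(0.0013)] -0.0
```

Request:
{"api": "drive_tool", "payload": {"increments": [[[0,0,0,0,0],[0,0,0,0,0],[0,0,0,0,0],[0,0,0,0,0],[0,0,0,0,0],[0,0,0.001,0,0],[0,0,0.0015,0,0],[0,0,0.002,0,0]]]}}

```text
clock: 16.5
eef_pos: [0.523, -0.1682, 0.1242]
orientation: [-3.138, -0.005, -1.374]
wrist_force: [-7.4, 4.0, 17.5]
grip_width: 0.27
```

```bash
python3 -c "
from h import *
plan(.522,-.168,.123,-78.7,1)"
```

```text
t 16.5 p [ 0.523  -0.1682  0.1242] rpy [-179.77   -0.31  -78.7 ] F [-7.4  4.  17.5] T [ 0.93  1.13 -0.12] g 0.27 j6 0.91
[np.float64(-0.0004), np.float64(0.0009), np.float64(0.0012)] -0.0
```

Request:
{"api": "drive_tool", "payload": {"increments": [[[0,0,0,0,0],[0,0,0,0,0],[0,0,-0.0005,0,0],[0,0,0,0,0],[0,0,0,0,0],[0,0,0,0,0],[0,0,0,0,0],[0,0,0,0,0]]]}}

```text
clock: 17.5
eef_pos: [0.523, -0.1681, 0.1243]
orientation: [-3.138, -0.005, -1.374]
wrist_force: [-2.7, 3.1, 3.9]
grip_width: 0.272
```

```bash
python3 -c "
from h import *
plan(.522,-.168,.123,-78.7,1)
im=robot.camera('side')[:,:,::-1].copy();i2=robot.camera('scene')[:,:,::-1].copy()
cv2.imwrite('pics/side4.png',im);cv2.imwrite('pics/scene4.png',i2)
cv2.imwrite('pics/c4.png',np.hstack([crop(im,276,120,120,120,4),crop(i2,160,130,80,120,4)]))"
```

```text
t 17.5 p [ 0.523  -0.1681  0.1243] rpy [-179.77   -0.3   -78.7 ] F [-2.7  3.1  3.9] T [ 0.36  0.2  -0.1 ] g 0.272 j6 0.91
[np.float64(-0.0003), np.float64(0.0009), np.float64(0.0013)] -0.0
```

View pics/c4.png

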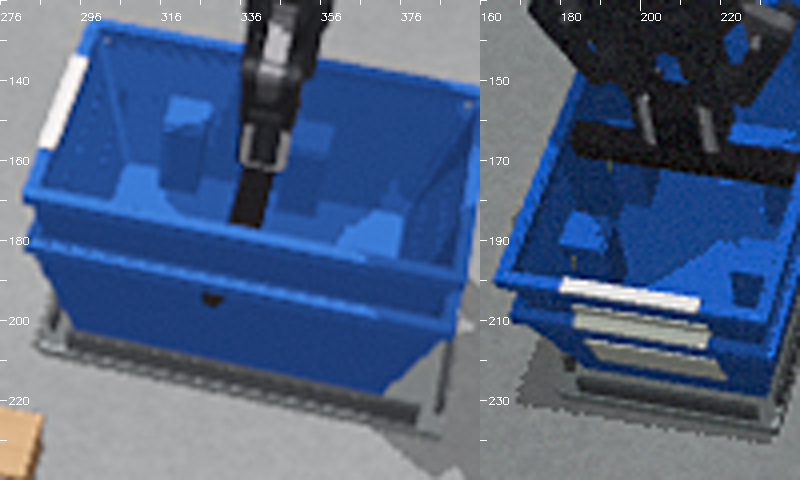

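```bash
python3 - <<'E'
from h import *
D=robot.calibration("side");S=robot.calibration("scene")
def c(q,i):
    p=np.array([-.168,0,0]);a=np.radians(11.3)
    return [.5226+q[0]*np.cos(a)-q[1]*np.sin(a),-.168+q[0]*np.sin(a)+q[1]*np.cos(a)]
for q in((.105,.069),(-.105,.069),(.105,-.069)):
    print(q,[(z,proj(D,c(q,0)+[z]).round(1).tolist(),proj(S,c(q,0)+[z]).round(1).tolist()) for z in(.092,.126,.128,.132)])
# tracked vertical profile of side image along columns: rim bright lines
im=cv2.imread("pics/side4.png").astype(int)
g=im[:,:,1]
for x in(290,310,325,350,370,385): print(x,[ (y,g[y,x]) for y in range(160,215) if g[y,x]>g[y-1,x] and g[y,x]>=g[y+1,x] and g[y,x]>80])
E
```

```text
(0.105, 0.069) [(0.092, [[282.2, 180.9]], [[232.4, 218.6]]), (0.126, [[282.5, 168.6]], [[230.8, 209.0]]), (0.128, [[282.5, 167.9]], [[230.7, 208.4]]), (0.132, [[282.5, 166.4]], [[230.5, 207.2]])]
(-0.105, 0.069) [(0.092, [[389.2, 202.9]], [[255.3, 141.5]]), (0.126, [[392.9, 190.7]], [[254.5, 130.9]]), (0.128, [[393.2, 190.0]], [[254.4, 130.3]]), (0.132, [[393.6, 188.5]], [[254.3, 129.0]])]
(0.105, -0.069) [(0.092, [[298.8, 136.9]], [[166.8, 208.2]]), (0.126, [[299.5, 124.6]], [[163.3, 198.5]]), (0.128, [[299.6, 123.8]], [[163.1, 197.9]]), (0.132, [[299.6, 122.3]], [[162.7, 196.7]])]
290 [(169, np.int64(129)), (181, np.int64(125)), (203, np.int64(130)), (207, np.int64(162)), (210, np.int64(171))]
310 [(162, np.int64(127)), (166, np.int64(125)), (170, np.int64(125)), (173, np.int64(127)), (186, np.int64(119)), (206, np.int64(86)), (212, np.int64(108))]
325 [(170, np.int64(89)), (172, np.int64(88)), (176, np.int64(133)), (189, np.int64(121)), (209, np.int64(87))]
350 [(175, np.int64(90)), (177, np.int64(90)), (180, np.int64(129)), (194, np.int64(129))]
370 [(174, np.int64(126)), (176, np.int64(124)), (181, np.int64(125)), (185, np.int64(88)), (198, np.int64(96))]
385 [(187, np.int64(96)), (201, np.int64(91)), (207, np.int64(131)), (209, np.int64(134)), (211, np.int64(135))]
```

```bash
cat > gap.py <<'E'
from h import *
import sys
D=robot.calibration("side")
im=cv2.GaussianBlur(cv2.imread(sys.argv[1]),(0,0),.8)[:,:,1].astype(float)
a=np.radians(11.3);ux=np.array([np.cos(a),np.sin(a)]);uy=np.array([-ux[1],ux[0]]);o=np.array([.5226,-.168])
def line(z,x):
    P=proj(D,np.array([[*(o+s*ux+.069*uy),z] for s in np.linspace(-.105,.105,50)]));i=np.argsort(P[:,0]);return np.interp(x,P[i,0],P[i,1])
def edge(x,y0): # strongest falling edge (rim front edge) near y0
    y=np.arange(int(y0)-4,int(y0)+7);d=im[y-1,x]-im[y+1,x];k=int(np.argmax(d[1:-1]))+1
    return y[k]+.5*(d[k-1]-d[k+1])/(d[k-1]-2*d[k]+d[k+1]+1e-9)
for lo,hi in((288,310),(310,330),(345,365),(365,386)):
    r=[]
    for x in range(lo,hi):
        g=edge(x,line(.092,x))-edge(x,line(.126,x))
        zz=np.linspace(.11,.16,101);gg=[line(.092,x)-line(z,x) for z in zz];r.append(np.interp(g,gg,zz))
    print(lo,"rim z mm med",round(np.median(r)*1000,1),"IQR",np.percentile(r,[25,75]).round(4))
E
python3 gap.py pics/side4.png
```

```text
288 rim z mm med 126.9 IQR [0.1267 0.1272]
310 rim z mm med 127.3 IQR [0.1272 0.1275]
345 rim z mm med 127.2 IQR [0.1272 0.1273]
365 rim z mm med 127.2 IQR [0.1269 0.1329]
```

Request:
{"api": "drive_tool", "payload": {"increments": [[[0,0.001,0,0,0],[0,0.0015,0,0,0],[0,0.0015,0,0,0],[0,0.001,0,0,0],[0,0,0,0,0],[0,0,0.001,0,0],[0,0,0.0015,0,0],[0,0,0.0015,0,0]]]}}

```text
clock: 18.6
eef_pos: [0.5227, -0.1684, 0.1245]
orientation: [-3.127, -0.006, -1.373]
wrist_force: [-0.0, 3.6, 10.1]
grip_width: 0.27
```

```bash
python3 -c "
from h import *
plan(.522,-.168,.123,-78.7,1)"
```

```text
t 18.6 p [ 0.5227 -0.1684  0.1245] rpy [-179.18   -0.34  -78.69] F [-0.   3.6 10.1] T [ 0.97  0.6  -0.03] g 0.27 j6 0.9
[np.float64(-0.0005), np.float64(0.0006), np.float64(0.0015)] 0.01
```

Request:
{"api": "drive_tool", "payload": {"increments": [[[-0.001,0,0.001,0,0],[0,0,0.001,0,0],[0,0,0.0015,0,0],[0,0,0.0015,0,0],[0,0,0.002,0,0],[0,0,0.002,0,0],[0,0,0.002,0,0],[0,0,0.002,0,0]]]}}

```text
clock: 19.6
eef_pos: [0.5229, -0.1683, 0.1244]
orientation: [-3.129, -0.007, -1.374]
wrist_force: [-1.6, 4.9, 11.3]
grip_width: 0.272
```

```bash
python3 -c "
from h import *
plan(.522,-.168,.123,-78.7,1)"
```

```text
t 19.6 p [ 0.5229 -0.1683  0.1244] rpy [-179.28   -0.41  -78.7 ] F [-1.6  4.9 11.3] T [ 1.06  0.73 -0.09] g 0.272 j6 0.9
[np.float64(-0.0005), np.float64(0.0008), np.float64(0.0014)] 0.0
```

Request:
{"api": "drive_tool", "payload": {"increments": [[[0,0,0.002,0,0],[0,0,0.002,0,0],[0,0,0.0025,0,0],[0,0,0.0025,0,0],[0,0,0.0025,0,0],[0,0,0.003,0,0],[0,0,0.003,0,0],[0,0,0.003,0,0]]]}}

```text
clock: 20.6
eef_pos: [0.5231, -0.1684, 0.1242]
orientation: [-3.132, -0.006, -1.374]
wrist_force: [-5.3, 6.6, 16.9]
grip_width: 0.269
```

```bash
python3 -c "
from h import *
plan(.522,-.168,.123,-78.7,1)
cv2.imwrite('pics/side5.png',robot.camera('side')[:,:,::-1])"; python3 gap.py pics/side5.png
```

```text
t 20.6 p [ 0.5231 -0.1684  0.1242] rpy [-179.43   -0.36  -78.71] F [-5.3  6.6 16.9] T [ 1.33  1.16 -0.04] g 0.269 j6 0.9
[np.float64(-0.0007), np.float64(0.001), np.float64(0.0012)] -0.01
288 rim z mm med 127.1 IQR [0.127  0.1273]
310 rim z mm med 127.3 IQR [0.1272 0.1275]
345 rim z mm med 127.4 IQR [0.1273 0.1277]
365 rim z mm med 127.1 IQR [0.127  0.1334]
```

Request:
{"api": "drive_tool", "payload": {"increments": [[[0,0,0,0,0],[0,0,-0.0005,0,0],[0,0,0,0,0],[0,0,0,0,0.5],[0,0,0,0,1],[0,0,0,0,1],[0,0,0,0,1],[0,0,0,0,1]]]}}

```text
clock: 21.65
eef_pos: [0.5209, -0.1705, 0.1233]
orientation: [-3.137, -0.009, -1.374]
wrist_force: [-0.7, 0.4, -0.7]
grip_width: 0.993
```

```bash
python3 -c "
from h import *
plan(.522,-.168,.175,-78.7,8)
cv2.imwrite('pics/side6.png',robot.camera('side')[:,:,::-1])"; python3 gap.py pics/side6.png
```

```text
t 21.65 p [ 0.5209 -0.1705  0.1233] rpy [-179.73   -0.51  -78.71] F [-0.7  0.4 -0.7] T [ 0.02 -0.01 -0.01] g 0.993 j6 0.9
[np.float64(-0.0003), np.float64(-0.0002), np.float64(-0.0065)] -0.0
[np.float64(-0.0003), np.float64(-0.0002), np.float64(-0.0065)] -0.0
[np.float64(-0.0003), np.float64(-0.0002), np.float64(-0.0065)] -0.0
[np.float64(-0.0003), np.float64(-0.0002), np.float64(-0.0065)] -0.0
[np.float64(-0.0003), np.float64(-0.0002), np.float64(-0.0065)] -0.0
[np.float64(-0.0003), np.float64(-0.0002), np.float64(-0.0065)] -0.0
[np.float64(-0.0003), np.float64(-0.0002), np.float64(-0.0065)] -0.0
[np.float64(-0.0003), np.float64(-0.0002), np.float64(-0.0065)] -0.0
288 rim z mm med 127.9 IQR [0.1276 0.1282]
310 rim z mm med 128.0 IQR [0.1279 0.1285]
345 rim z mm med 127.4 IQR [0.1273 0.1276]
365 rim z mm med 127.0 IQR [0.1268 0.1274]
```

Request:
{"api": "drive_tool", "payload": {"increments": [[[0,0,-0.005,0,1],[0,0,-0.01,0,1],[0,0,-0.012,0,1],[0,0,-0.014,0,1],[0,-0.001,-0.012,0,1],[-0.001,-0.001,-0.005,0,0],[-0.001,-0.001,0,0,0],[0,0,0,0,0]]]}}

```text
clock: 22.7
eef_pos: [0.5241, -0.1676, 0.1871]
orientation: [-3.134, -0.011, -1.373]
wrist_force: [0.1, 0.6, 0.1]
grip_width: 0.376
```

```bash
python3 -c "
from h import *
plan(.524,-.168,.16,-78.7,4)"
```

```text
t 22.7 p [ 0.5241 -0.1676  0.1871] rpy [-179.58   -0.63  -78.69] F [0.1 0.6 0.1] T [ 0.    0.03 -0.04] g 0.376 j6 0.91
[np.float64(0.0001), np.float64(0.0), np.float64(0.0068)] 0.0
[np.float64(0.0001), np.float64(0.0), np.float64(0.0068)] 0.0
[np.float64(0.0001), np.float64(0.0), np.float64(0.0068)] 0.0
[np.float64(0.0001), np.float64(0.0), np.float64(0.0068)] 0.0
```

Request:
{"api": "drive_tool", "payload": {"increments": [[[0,0,0,0,0],[0,0,0,0,0],[0,0,0,0,0],[0,0,0.006,0,0],[0,0,0.006,0,0],[0,0,0.006,0,0],[0,0,0.004,0,0],[0,0,0,0,0]]]}}

```text
clock: 23.7
eef_pos: [0.5227, -0.1671, 0.1611]
orientation: [-3.138, -0.008, -1.374]
wrist_force: [-0.3, -0.0, -0.7]
grip_width: -0.002
```

```bash
python3 -c "
from h import *
plan(.524,-.168,.156,-78.7,4)
cv2.imwrite('pics/side7.png',robot.camera('side')[:,:,::-1])"; python3 gap.py pics/side7.png
```

```text
t 23.7 p [ 0.5227 -0.1671  0.1611] rpy [-179.81   -0.46  -78.7 ] F [-0.3 -0.  -0.7] T [-0.01 -0.01  0.02] g -0.002 j6 0.91
[np.float64(0.0003), np.float64(-0.0003), np.float64(0.0013)] -0.0
[np.float64(0.0003), np.float64(-0.0003), np.float64(0.0013)] -0.0
[np.float64(0.0003), np.float64(-0.0003), np.float64(0.0013)] -0.0
[np.float64(0.0003), np.float64(-0.0003), np.float64(0.0013)] -0.0
288 rim z mm med 127.9 IQR [0.1276 0.1281]
310 rim z mm med 128.0 IQR [0.1278 0.1284]
345 rim z mm med 127.5 IQR [0.1273 0.1277]
365 rim z mm med 127.1 IQR [0.1268 0.1275]
```

Request:
{"api": "drive_tool", "payload": {"increments": [[[0,-0.003,0.001,0,0],[0,0,0.001,0,0],[0,0,0.001,0,0],[0,0,0.001,0,0],[0,0,0.001,0,0],[0,0,0.001,0,0],[0,0,0.001,0,0],[0,0,0.001,0,0]]]}}

```text
clock: 24.75
eef_pos: [0.5278, -0.167, 0.1567]
orientation: [-3.134, -0.01, -1.374]
wrist_force: [-0.6, 1.8, 4.9]
grip_width: 0.001
```

```bash
python3 -c "
from h import *
plan(.524,-.168,.156,-78.7,1)"
```

```text
t 24.75 p [ 0.5278 -0.167   0.1567] rpy [-179.55   -0.59  -78.7 ] F [-0.6  1.8  4.9] T [ 0.25  0.3  -0.04] g 0.001 j6 0.91
[np.float64(0.0002), np.float64(0.004), np.float64(0.0007)] 0.0
```

Request:
{"api": "drive_tool", "payload": {"increments": [[[0,0,0.001,0,0],[0,0,0.001,0,0],[0,0,0.0015,0,0],[0,0,0.0015,0,0],[0,0,0.0015,0,0],[0,0,0.002,0,0],[0,0,0.002,0,0],[0,0,0.002,0,0]]]}}

```text
clock: 25.75
eef_pos: [0.5279, -0.1671, 0.1564]
orientation: [-3.134, -0.012, -1.372]
wrist_force: [-4.1, 2.6, 10.4]
grip_width: -0.003
```

```bash
python3 -c "
from h import *
plan(.524,-.168,.156,-78.7,1)
cv2.imwrite('pics/side8.png',robot.camera('side')[:,:,::-1])"; python3 gap.py pics/side8.png
```

```text
t 25.75 p [ 0.5279 -0.1671  0.1564] rpy [-179.57   -0.68  -78.63] F [-4.1  2.6 10.4] T [0.4  0.76 0.04] g -0.003 j6 0.91
[np.float64(0.0001), np.float64(0.004), np.float64(0.0004)] 0.07
288 rim z mm med 127.0 IQR [0.1267 0.1274]
310 rim z mm med 127.5 IQR [0.1274 0.1275]
345 rim z mm med 128.1 IQR [0.1278 0.1284]
365 rim z mm med 128.2 IQR [0.1277 0.1347]
```

Request:
{"api": "drive_tool", "payload": {"increments": [[[0,0,0.002,0,0],[0,0,0.0025,0,0],[0,0,0.0025,0,0],[0,0,0.0025,0,0],[0,0,0.003,0,0],[0,0,0.003,0,0],[0,0,0.003,0,0],[0,0,0.003,0,0]]]}}

```text
clock: 26.8
eef_pos: [0.5276, -0.1671, 0.156]
orientation: [-3.135, -0.014, -1.371]
wrist_force: [-7.2, 3.7, 15.2]
grip_width: -0.0
```

```bash
python3 -c "
from h import *
plan(.521,-.168,.156,-78.7,1)
cv2.imwrite('pics/side9.png',robot.camera('side')[:,:,::-1])"; python3 gap.py pics/side9.png
```

```text
t 26.8 p [ 0.5276 -0.1671  0.156 ] rpy [-179.63   -0.81  -78.52] F [-7.2  3.7 15.2] T [0.57 1.14 0.01] g -0.0 j6 0.91
[np.float64(-0.0005), np.float64(0.0067), np.float64(0.0)] 0.18
288 rim z mm med 127.0 IQR [0.1268 0.1272]
310 rim z mm med 127.4 IQR [0.1272 0.1276]
345 rim z mm med 127.6 IQR [0.1274 0.1278]
365 rim z mm med 127.4 IQR [0.1272 0.1338]
```

Request:
{"api": "drive_tool", "payload": {"increments": [[[0,0,-0.002,0,0],[0,0,-0.001,0,0],[0,0.006,0,0,0],[0,0,0.002,0,0],[0,0,0.0015,0,0],[0,0,0.0015,0,0],[0,0,0.002,0,0],[0,0,0.002,0,0]]]}}

```text
clock: 27.85
eef_pos: [0.5216, -0.1686, 0.1561]
orientation: [-3.135, -0.014, -1.37]
wrist_force: [-4.7, 2.5, 12.0]
grip_width: -0.003
```

```bash
python3 -c "
from h import *
plan(.521,-.168,.156,-78.7,1)
cv2.imwrite('pics/side10.png',robot.camera('side')[:,:,::-1])"; python3 gap.py pics/side10.png
```

```text
t 27.85 p [ 0.5216 -0.1686  0.1561] rpy [-179.63   -0.83  -78.51] F [-4.7  2.5 12. ] T [ 0.36  0.82 -0.02] g -0.003 j6 0.91
[np.float64(-0.0007), np.float64(0.0005), np.float64(0.0001)] 0.19
288 rim z mm med 126.9 IQR [0.1267 0.1273]
310 rim z mm med 127.4 IQR [0.1273 0.1276]
345 rim z mm med 127.4 IQR [0.1273 0.1277]
365 rim z mm med 127.4 IQR [0.1271 0.1276]
```

Request:
{"api": "drive_tool", "payload": {"increments": [[[0,0.001,0.0025,0,0],[0,0,0.0025,0,0],[0,0,0.0025,0,0],[0,0,0.003,0,0],[0,0,0.003,0,0],[0,0,0.003,0,0],[0,0,0.003,0,0],[0,0,0.003,0,0]]]}}

```text
clock: 28.9
eef_pos: [0.5217, -0.1686, 0.156]
orientation: [-3.135, -0.016, -1.368]
wrist_force: [-7.5, 2.9, 15.2]
grip_width: 0.0
```

```bash
python3 -c "
from h import *
plan(.521,-.168,.156,-78.7,1)
cv2.imwrite('pics/side11.png',robot.camera('side')[:,:,::-1])"; python3 gap.py pics/side11.png
```

```text
t 28.9 p [ 0.5217 -0.1686  0.156 ] rpy [-179.61   -0.9   -78.4 ] F [-7.5  2.9 15.2] T [ 0.55  1.26 -0.  ] g 0.0 j6 0.91
[np.float64(-0.0007), np.float64(0.0005), np.float64(0.0)] 0.3
288 rim z mm med 126.9 IQR [0.1268 0.1272]
310 rim z mm med 127.5 IQR [0.1273 0.1276]
345 rim z mm med 127.3 IQR [0.1272 0.1275]
365 rim z mm med 127.4 IQR [0.127  0.1277]
```

Request:
{"api": "drive_tool", "payload": {"increments": [[[0,0,-0.002,0,0],[0,-0.001,-0.001,0,0],[0.006,0,0,0,0],[0,0,0.002,0,0],[0,0,0.002,0,0],[0,0,0.002,0,0],[0,0,0.0025,0,0],[0,0,0.003,0,0]]]}}

```text
clock: 29.95
eef_pos: [0.5242, -0.1747, 0.1559]
orientation: [-3.136, -0.014, -1.368]
wrist_force: [-7.9, 3.7, 18.5]
grip_width: -0.002
```

Request:
{"api": "drive_tool", "payload": {"increments": [[[0,0,-0.002,0,0],[0,0,-0.001,0,0],[-0.012,0,0,0,0],[0,0,0.002,0,0],[0,0,0.002,0,0],[0,0,0.002,0,0],[0,0,0.0025,0,0],[0,0,0.003,0,0]]]}}

```text
clock: 30.95
eef_pos: [0.5212, -0.1618, 0.1559]
orientation: [-3.139, -0.015, -1.366]
wrist_force: [-8.0, 3.8, 18.7]
grip_width: 0.004
```

All four press points on the handle top read 155.9–156.0 mm, against 156 mm expected when home. Now I'll retreat and check.

Request:
{"api": "drive_tool", "payload": {"increments": [[[0,0,-0.003,0,0],[0,0,-0.01,0,0],[0,0,-0.02,0,0],[0,0,-0.03,0,0],[0,0,-0.03,0,0],[0,0,-0.02,0,0],[0,0,-0.01,0,0],[0,0,0,0,0]]]}}

```text
clock: 31.95
eef_pos: [0.5195, -0.1589, 0.281]
orientation: [3.141, -0.013, -1.365]
wrist_force: [-0.3, -0.0, -0.2]
grip_width: 0.005
```

```bash
python3 -c "
from h import *
plan(.521,-.168,.156,-78.7,1)
a=robot.camera('side')[:,:,::-1].copy();b=robot.camera('scene')[:,:,::-1].copy()
cv2.imwrite('pics/side12.png',a);cv2.imwrite('pics/scene12.png',b)
cv2.imwrite('pics/f.png',np.hstack([crop(a,270,110,130,120,3),b[:360,100:500]]))"; python3 gap.py pics/side12.png
```

```text
t 31.95 p [ 0.5195 -0.1589  0.281 ] rpy [179.95  -0.73 -78.22] F [-0.3 -0.  -0.2] T [-0.01  0.    0.02] g 0.005 j6 0.92
[np.float64(0.0092), np.float64(0.0004), np.float64(0.125)] 0.48
288 rim z mm med 126.9 IQR [0.1266 0.127 ]
310 rim z mm med 127.1 IQR [0.1271 0.1273]
345 rim z mm med 127.1 IQR [0.1269 0.1272]
365 rim z mm med 126.9 IQR [0.1267 0.1271]
```

View pics/f.png

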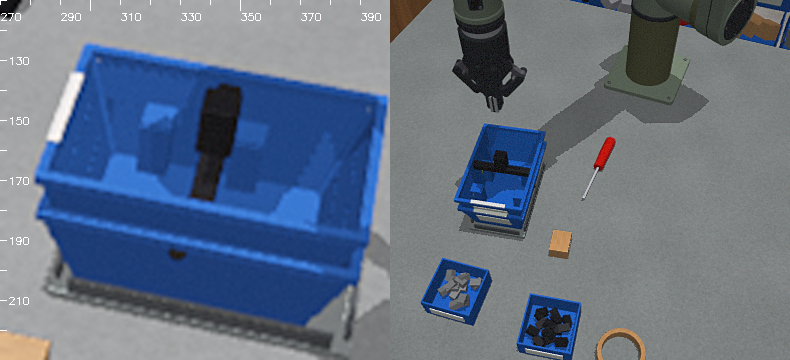

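The tote sits nested and level with both labels at the same end. The arm is clear and the bystanders are where they were.

```bash
python3 -c "
from cell import robot
print(robot.hand_in())"
```

```text
the job is handed in; nothing more can be done
None
```

The loose tote is home in the docked tote with both white labels at the same end, and I handed the job in at about 32 s of the 72 s allowed. I lifted it by the handle, turned it half round, and lowered it past the ribs; it went through without touching them. I then pressed it into the side grips, let go, and finished by pressing the handle top with the closed fingertips.

**Last checks**
- **Height:** the final presses at four points on the handle top stopped at 155.9–156.0 mm, against 156 mm expected when fully home.
- **Level:** after I backed off, the side camera put the near rim at 126.9–127.1 mm along its length, so it is level. That is about 1 mm above the nominal 126 mm, and I took it as camera bias because the touch heights matched.
- **Push:** the highest wrist force I read was 18.7 N vertical and 20.7 N overall. Force is only reported at the end of each move, so brief peaks in between were not seen.
- **Surroundings:** the arm was clear of everything. By eye in the final scene picture, the screwdriver, brown module, both bins and the tape looked where they started.

**What disagreed:** the gripped pressing did not seat the tote fully. It was 1–2 mm high when I let go and rocked under the first fingertip press, which is why I repeated that press at several points until the height stopped changing.

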